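# Inch the basket press

### The arm

A 6-joint arm with a two-finger parallel gripper is mounted at the origin on the work surface. World frame = base frame: x ahead of the robot, y to its left, z up, the work surface at z = 0. Lengths are in m, angles in degrees, forces in N, time in s.
With the tool pointing down it reaches from about 0.4 to 0.825 m from the base axis. Payload 7 kg.
Tool frame: the origin (TCP) lies midway between the tips of the shut fingers; the grasp point (between the pads) lies 19 mm behind it (r.grip_point_offset is the z of the grasp point in the tool frame, in m); z points along the fingers, y is the line along which they close (so a half turn about z gives the same grasp; the last joint's range is limited). The gripper opens to 88 mm and grips with 3 to 60 N. Pads are 19 mm wide; open, the fingers measure 130 mm over their backs; the gripper's body (78 mm by 193 mm) begins 47 mm behind the grasp point.
Start: joints at [-55.399, 20.546, 0.682, 0, -70.136, -16.507], TCP at [0.21, -0.642, 0.227] pointing down, gripper open.
Joint ranges: [-176.03, 176.03], [-82.01, 121.73], [-58.28, 71.71], [-173.87, 95.51], [-174.79, -0.11], [-173.66, 173.66]. Speed limits (degrees/s): [136.94, 136.94, 172.46, 180, 180, 180].

### API

Orientations are given as [roll, pitch, yaw] about the fixed x, y, z axes, in that order (R = Rz(yaw) Ry(pitch) Rx(roll)).
In Python, from plant import r, viewer, recognise, outline_of, pinpoint gives the robot as it stands.
- The arm moves only by the tool move_arm, never from a script. Its argument "targets" is a list of rows, each a list of 2 entries, a list of its own where there are three numbers: the shift along the tool's x, y, z in cm, then the turn, a rotation vector about the tool's x, y, z in rad. A call has 1 to 5 rows; each row is the pose to reach, as a shift and turn from the pose commanded when the call began, along the tool's axes at that moment; what a row does not reach only later rows make up. A row lasts 1/8 s, in which the tool goes at most 62.5 mm and 10.7 degrees, less where a joint would pass 70% of its speed; a pose out of reach is approached as far as the arm can. A call with a gripper value outside its range is refused whole. "jaw" is the finger opening in cm, from 0 to 8.76, set as the call begins (left out, the last holds). The fingers move at their own pace and stop on an object; "squeeze" is the grip in N (left out, the last holds). Time passes only in rows, so rows that repeat a pose let the fingers close. It gives the time, the measured TCP pose, the force, the opening and the grip force at its end, in the units of the state.
- r.get_state(): the state, without advancing time (a new reading comes with each control period).
- viewer.capture(name): name is "side" or "top"; returns a dict with "image" (480x640x3 uint8, blue, green, red), "intrinsics" (3x3 intrinsics, pixels), "camera_from_world" (4x4, takes a point from world to camera coordinates). Camera axes: x right, y up, looking along -z (the intrinsics and any distortion apply to the point x, -y, -z); pixel columns grow to the right and rows downward; lengths in m; the calibration is good to about 2 mm. A picture is of the moment at which its call begins. There is no depth.
- r.close_job(): hands the job in; it is judged then, once.
Trained networks look in the newest picture that a camera, given by its name, has taken for a name from the list of things; names that differ only in an ending like _2 or _b are one class to them, and where a whole thing is asked for, a point or a joint stands for the part that bears it (a point fixed in the world has none). Each returns a list of dicts, best first, with "score" (0 to 1); they miss things now and then, are a little off and sometimes report something else, mostly with a low value. They report only what shows in the picture. A call takes as long as a camera call.
- recognise(label, camera): "box" ([left, top, right, bottom] in pixels, round what is visible of it).
- outline_of(label, camera): "mask" (480x640 bool, what is visible of it) and "box" ([left, top, right, bottom] in pixels, round what is visible of it).
- pinpoint(label, camera): "location" ([row, column] in pixels: a listed point, or the origin of a listed thing).
The state is a dict: "time_s": time; "joints": joint angles; "qd": joint speeds; "joint_torque": joint torques, N m; "tcp_pos": TCP position; "eef_rot": TCP orientation; "contact_force": force on the tool from outside, world axes, zero at the start; "moment": the same for the moment, N m; "gripper_width": finger opening in m; "gripper_force": force on a finger pad.
Only numpy, scipy, OpenCV 4.12 (cv2) and the standard library are available. Lean on these libraries where they do the work, as an engineer would, in place of code of your own. Each camera call takes 0.05 s, during which the arm holds its last target. There are 200 camera calls.

### The job

Pack the weave of the basket standing in the air press: push the green inch button on the control box fully down, keep it down for about four seconds without a break, then let it go. Much shorter leaves the weave loose and much longer crushes the basket; leave the red and the yellow button alone.

Things in the scene. Friction and masses are not known exactly. Their poses are not given: they have to be found in the camera images.
- inch_top (a point): Middle of the top of the green inch button, the one to hold: a flat round cap 36 mm across that goes straight down 8 mm to a firm stop and springs back (1.5 N starts it, 5 to 6 N bring it fully down). Up, this point is 74 mm above the bench, 24 mm above the box's top and 12 mm above the button's black collar (52 mm across). It moves with the cap.
- panel: Grey control box fixed to the bench, 110 (x) by 255 (y) by 50 mm high; origin under its middle. On top, three equal buttons, green, red and yellow, in a row along its y, 75 mm apart, one in the middle; their order changes. The row runs across in front of the robot, turned up to 25 degrees either way. Nothing else lies within 40 mm of the box or above it.
- inch (a joint): How far the green inch button is pushed down, in m: 0 up, 0.008 fully down; from 0.005 on it counts as held, below 0.002 as let go.
- stop (a joint): How far the red button is pushed down, in m, 0 up to 0.008; a bystander of the same size as the green one, not to be pushed.
- lamp (a joint): How far the yellow button is pushed down, in m, 0 up to 0.008; a bystander of the same size as the green one, not to be pushed.
- ram (a joint): How far the black foam platen (116 mm across) of the blue air press on the right, with a willow basket in it, has come down, in m; 0 is up. With the green button down it creeps down: about 0.028 after 3 s, 0.035 after 4 s, 0.047 after 6 s; it touches the basket at 0.025 and crushes it past 0.050. With the button up it creeps back by itself; no need to wait.

How it is judged (in metres and radians):
On the way, in this order (a step that is already met when the one before it is completed fails the run):
1. the green inch button is kept down, at least 5 of its 8 mm, for 3 s without a break (value of joint inch above 0.005 m), for 3 s.
2. the green inch button is let go (value of joint inch below 0.002 m), for 0.2 s.
At the end, for the whole second after the job is handed in: The green button has been held down for at least 3 s in one go and at most about 6 s (the platen never past 50 mm); now all three buttons are up (within 2 mm) and the platen is on its way back up or at the top (value of joint each of inch, stop, lamp below 0.002 m and value of joint ram below 0.05 m); the robot touches nothing.
It fails at once if the platen comes down past 50 mm and crushes the basket (the green button held longer than about 6 s) (value of joint ram above 0.05 m).
It fails at once if the red button is pushed down by more than 3 mm (value of joint stop above 0.003 m).
It fails at once if the yellow button is pushed down by more than 3 mm (value of joint lamp above 0.003 m).
It also fails if it takes over 32 s, if anything falls off the work surface, if the arm or the gripper's body presses on something with over 40 N, if the wrist force passes 120 N, or if a joint passes its speed limit or range.

## Working session

There is one attempt and no reset: what is moved stays moved. The work goes in short steps, Python scripts to look and compute and a tool call to move; the robot and the scene stay as the last step left them, time stands still between calls to the robot, and variables do not carry over. Pictures are saved under pics/ and viewed, at most 10 in all, crops included, and the job is handed in when it is done.

Besides the shell and the picture viewer there is one more tool, called after "Request:" by a JSON object that holds its "name" and its "arguments", one argument or row to a line. move_arm: Moves the arm, as the interface text tells. Its arguments: {"type":"object","properties":{"targets":{"type":"array","items":{"type":"array"}},"jaw":{"type":"number"},"squeeze":{"type":"number"}},"required":["targets"]}

```bash
mkdir -p pics; cat > h.py <<'E'
import numpy as np, cv2
from plant import r, viewer, recognise, outline_of, pinpoint
def ray(c,px):
    K=np.array(c["intrinsics"]);T=np.array(c["camera_from_world"])
    d=np.linalg.inv(K)@[px[1],px[0],1]; d=d*[1,-1,-1]
    R=T[:3,:3]; return -R.T@T[:3,3], R.T@d
def atz(c,px,z):
    o,d=ray(c,px); return o+d*(z-o[2])/d[2]
E
python3 - <<'E'
from h import *
ims=[]
for n in("top","side"):
    c=viewer.capture(n); ims.append(c["image"])
    for l,z in(("inch_top",.074),("panel",0)):
        for p in pinpoint(l,n)[:2]: print(n,l,p["score"],p["location"],atz(c,p["location"],z).round(4))
    for l in("inch","stop","lamp"):
        for p in outline_of(l,n)[:2]:
            m=p["mask"];q=np.argwhere(m).mean(0); print(n,l,p["score"],q.round(1),p["box"],atz(c,q,.072).round(4))
    cv2.imwrite(f"pics/{n}0.png",c["image"])
s=r.get_state(); print({k:np.round(s[k],4) for k in("time_s","tcp_pos","eef_rot","contact_force","gripper_width")})
E
```

```text
top inch_top 0.79 [245.5, 183.1] [0.5547 0.2109 0.074 ]
top panel 0.87 [236.3, 220.9] [0.587  0.1442 0.    ]
top inch 0.75 [243.1 183.9] [178.7, 236.6, 191.0, 250.2] [0.5601 0.2099 0.072 ]
top stop 0.47 [216.9 250.3] [240.4, 209.2, 256.8, 223.9] [0.6158 0.071  0.072 ]
top lamp 0.62 [229.9 216.9] [206.1, 223.0, 222.1, 235.8] [0.5881 0.1409 0.072 ]
side inch_top 0.89 [344.5, 244.8] [0.5635 0.2075 0.074 ]
side panel 0.95 [347.4, 253.6] [0.5874 0.1499 0.    ]
side inch 0.71 [348.3 244. ] [235.7, 338.6, 253.0, 356.0] [0.5608 0.2142 0.072 ]
side stop 0.47 [293.1 258.6] [250.7, 284.4, 266.1, 303.7] [0.6172 0.0755 0.072 ]
side lamp 0.79 [318.7 251.8] [243.2, 308.9, 259.8, 327.2] [0.5891 0.1448 0.072 ]
{'time_s': np.float64(0.6), 'tcp_pos': array([ 0.2096, -0.6416,  0.2266]), 'eef_rot': array([-1.799994e+02,  8.000000e-04, -1.619064e+02]), 'contact_force': array([-0.3962, -0.716 , -0.129 ]), 'gripper_width': np.float64(0.0877)}
```

View pics/top0.png

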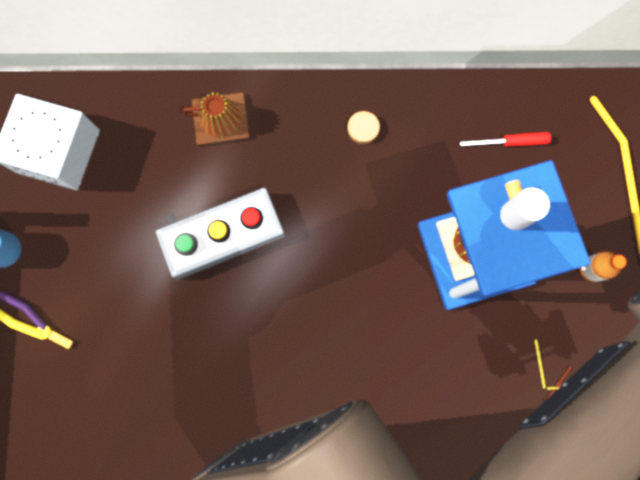

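View pics/side0.png

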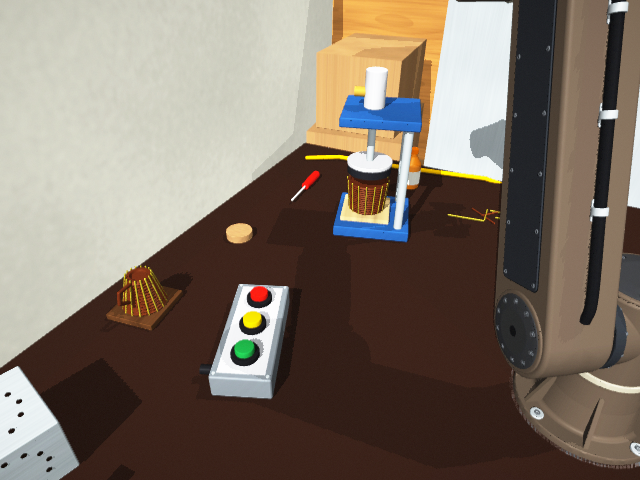

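Green is at top-view pixel (184,243) and side-view (244,349), with yellow and red up the row. Spacing comes out at 74–75 mm, which matches. The press stands between the start pose and the box, so I'll check its height.

```bash
cat >> h.py <<'E'
from scipy.spatial.transform import Rotation as Ro
def tool(w):
    s=r.get_state(); R=Ro.from_euler("xyz",s["eef_rot"],degrees=True)
    return (R.inv().apply(np.array(w)-s["tcp_pos"])*100).round(2)
def tri(a,pa,b,pb):
    o1,d1=ray(a,pa);o2,d2=ray(b,pb)
    t=np.linalg.lstsq(np.c_[d1,-d2],o2-o1,rcond=None)[0]; p,q=o1+d1*t[0],o2+d2*t[1]
    return ((p+q)/2).round(3),np.linalg.norm(p-q).round(3)
E
python3 - <<'E'
from h import *
a=viewer.capture("top");b=viewer.capture("side")
print("press cyl top",tri(a,(203,530),b,(70,376)))
print("green",tri(a,(243.5,184),b,(347,244.3)))
for px in((305,445),(165,553),(270,585),(190,450)): print(px,atz(a,px,.25).round(3),atz(a,px,0).round(3))
for w in((.14,-.40,.40),(.36,-.2,.40),(.42,.0,.35),(.5605,.2115,.14)): print(w,tool(w))
E
```

```text
press cyl top (array([ 0.567, -0.406,  0.412]), np.float64(0.002))
green (array([0.561, 0.21 , 0.071]), np.float64(0.003))
(305, 445) [ 0.418 -0.299  0.25 ] [ 0.434 -0.348  0.   ]
(165, 553) [ 0.675 -0.507  0.25 ] [ 0.748 -0.603  0.   ]
(270, 585) [ 0.48  -0.552  0.25 ] [ 0.51  -0.657  0.   ]
(190, 450) [ 0.628 -0.316  0.25 ] [ 0.691 -0.368  0.   ]
(0.14, -0.4, 0.4) [ -0.89  25.13 -17.34]
(0.36, -0.2, 0.4) [-28.01  37.3  -17.34]
(0.42, 0.0, 0.35) [-39.93  54.45 -12.34]
(0.5605, 0.2115, 0.14) [-59.85  70.19   8.66]
```

Request:
{"name": "move_arm", "arguments": {
  "targets": [
    [[-0.2, 5, -3.5], [0, 0, 0]],
    [[-0.4, 10, -7], [0, 0, 0]],
    [[-0.6, 15, -10.5], [0, 0, 0]],
    [[-0.8, 20, -14], [0, 0, 0]],
    [[-0.9, 25, -17.3], [0, 0, 0]]
  ],
  "jaw": 0,
  "squeeze": 10
}}

```text
time_s: 1.32
tcp_pos: [0.1398, -0.3997, 0.4009]
eef_rot: [-179.9, 0.0, -161.9]
contact_force: [1.0, 0.5, 0.8]
gripper_width: 0.0434
gripper_force: 0.0
```

```bash
python3 - <<'E'
from h import *
s=r.get_state(); print(s["time_s"],s["tcp_pos"],s["eef_rot"],s["joints"],s["gripper_width"])
for w in((.25,-.32,.40),(.34,-.20,.40),(.42,.0,.37)): print(w,tool(w))
E
```

```text
1.325 [ 0.13977078 -0.39969129  0.40086922] [-1.79948273e+02  2.25783084e-02 -1.61917670e+02] [-4.37863912e+01 -8.24184514e+00 -1.01320471e+01  4.48040856e-03
 -8.80535361e+01 -2.81314387e+01] 0.04343861819996897
(0.25, -0.32, 0.4) [-12.95   4.15   0.09]
(0.34, -0.2, 0.4) [-25.23  12.77   0.09]
(0.42, 0.0, 0.37) [-39.04  29.3    3.08]
```

```bash
python3 - <<'E'
from h import *
a=viewer.capture("top");b=viewer.capture("side")
cv2.imwrite("pics/m1.png",cv2.resize(np.hstack([a["image"],b["image"]]),(800,300)))
E
```

```text
(no output)
```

View pics/m1.png

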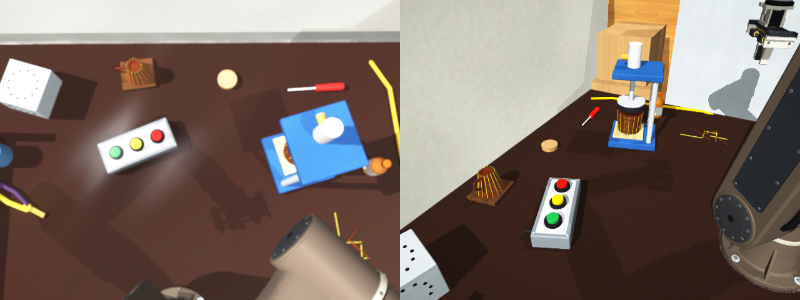

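The elbow is high and inboard of the press, and the path around it is clear. I'll continue the swing.

Request:
{"name": "move_arm", "arguments": {
  "targets": [
    [[-6, 2, 0], [0, 0, 0]],
    [[-11, 4, 0], [0, 0, 0]],
    [[-15, 7, 0], [0, 0, 0]],
    [[-20, 10, 0], [0, 0, 0]],
    [[-25, 13, 0], [0, 0, 0]]
  ]
}}

```text
time_s: 2.05
tcp_pos: [0.3386, -0.1984, 0.3997]
eef_rot: [-180.0, 0.1, -161.9]
contact_force: [1.2, -1.7, 0.1]
gripper_width: 0.0005
gripper_force: 0.0
```

```bash
python3 - <<'E'
from h import *
s=r.get_state(); print(s["time_s"],s["tcp_pos"],s["eef_rot"],s["joints"],s["gripper_width"])
for w in((.42,.0,.37),(.561,.211,.2)): print(w,tool(w))
E
```

```text
2.05 [ 0.33864416 -0.19840252  0.39974132] [-1.79978377e+02  6.30269566e-02 -1.61906789e+02] [-1.11119692e+00 -1.16515742e+01 -1.29147837e+01 -3.12014052e-04
 -8.86701581e+01 -7.07955969e+01] 0.0005225465179563859
(0.42, 0.0, 0.37) [-13.89  16.33   2.98]
(0.561, 0.211, 0.2) [-33.83  32.02  20.  ]
```

Request:
{"name": "move_arm", "arguments": {
  "targets": [
    [[-4, 4, 0.5], [0, 0, 0]],
    [[-8, 8, 1], [0, 0, 0]],
    [[-12, 12, 2], [0, 0, 0]],
    [[-16, 16, 4], [0, 0, 0]],
    [[-20, 20, 6], [0, 0, 0]]
  ]
}}

```text
time_s: 2.68
tcp_pos: [0.4664, 0.0543, 0.3391]
eef_rot: [180.0, 0.1, -161.9]
contact_force: [0.7, -0.9, 0.9]
gripper_width: 0.0003
gripper_force: 0.0
```

```bash
python3 - <<'E'
from h import *
s=r.get_state(); print(s["time_s"],s["tcp_pos"],s["eef_rot"],s["joints"])
print(tool((.561,.211,.13)))
E
```

```text
2.675 [0.46644538 0.05426152 0.33907112] [ 1.79990202e+02  5.28917056e-02 -1.61868445e+02] [ 3.07440529e+01 -2.65811195e+00 -1.29273006e+01  2.01998356e-03
 -7.96770565e+01 -1.02612855e+02]
[-13.84  11.95  20.92]
```

Request:
{"name": "move_arm", "arguments": {
  "targets": [
    [[-4, 3.5, 3], [0, 0, 0]],
    [[-8, 7, 6], [0, 0, 0]],
    [[-12, 10.5, 9], [0, 0, 0]],
    [[-13.8, 12, 13.5], [0, 0, 0]],
    [[-13.8, 12, 18.5], [0, 0, 0]]
  ]
}}

```text
time_s: 3.3
tcp_pos: [0.5607, 0.2109, 0.1524]
eef_rot: [-180.0, 0.0, -161.8]
contact_force: [-0.0, -0.1, -0.1]
gripper_width: 0.001
gripper_force: 0.0
```

```bash
python3 - <<'E'
from h import *
a=viewer.capture("top");b=viewer.capture("side")
s=r.get_state(); print(s["time_s"],s["tcp_pos"],s["eef_rot"],s["contact_force"])
for n,c in(("top",a),("side",b)):
    for p in pinpoint("inch_top",n)[:1]: print(n,p["score"],p["location"],atz(c,p["location"],.074).round(4))
    for l in("inch",):
        for p in outline_of(l,n)[:1]: print(p["score"],p["box"])
print(tool((.561,.211,.074)))
i=[cv2.resize(a["image"][160:310,110:310],(400,300)),cv2.resize(b["image"][220:400,150:390],(400,300))]
cv2.imwrite("pics/m2.png",np.hstack(i))
E
```

```text
3.4 [0.55652075 0.20759984 0.14831284] [-179.86506529   -0.61087246 -161.93999485] [-0.54772383 -0.84700544  0.08828384]
top 0.41 [244.9, 182.0] [0.556  0.2132 0.074 ]
side 0.53 [345.3, 245.2] [0.5618 0.2088 0.074 ]
0.61 [232.8, 338.5, 252.8, 357.3]
[-0.01  0.13  8.31]
```

View pics/m2.png

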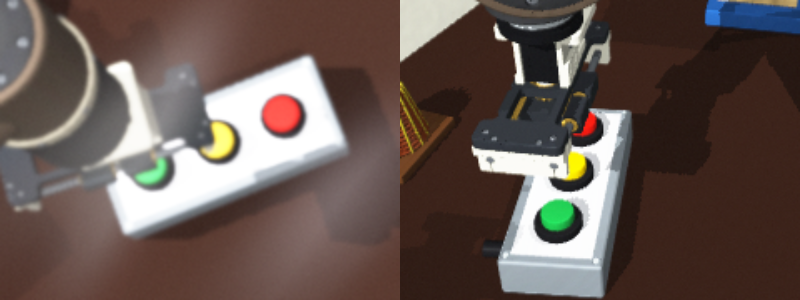

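The tip looks close to yellow in the side view. I'll project the TCP into both pictures to see whether that is only parallax.

```bash
python3 - <<'E'
from h import *
ims=[]
for n in("top","side"):
    c=viewer.capture(n); s=r.get_state(); im=cv2.resize(c["image"],None,fx=3,fy=3)
    K=np.array(c["intrinsics"]);T=np.array(c["camera_from_world"])
    def pr(w):
        p=T[:3,:3]@w+T[:3,3]; q=K@(p*[1,-1,-1]); return (q[:2]/q[2])
    for w,col in((s["tcp_pos"],(255,0,255)),((.561,.211,.074),(255,255,0))):
        u=pr(np.array(w)); print(n,u.round(1)); cv2.circle(im,tuple((u*3).astype(int)),4,col,-1)
    print(s["time_s"],s["tcp_pos"],s["eef_rot"])
    ims.append(im)
cv2.imwrite("pics/m3.png",np.hstack([ims[0][500:900,350:750],ims[1][700:1100,550:950]]))
print(tool((.561,.211,.090)))
E
```

```text
top [174.4 235.7]
top [183.1 242.5]
3.65 [0.56100192 0.20969961 0.15729841] [ 179.94662316    0.22932929 -161.90546999]
side [241.6 310.7]
side [244.9 346.3]
3.7 [0.560844   0.20964119 0.15720651] [ 179.93788794    0.22832317 -161.91163029]
[-0.03  0.12  6.72]
```

View pics/m3.png

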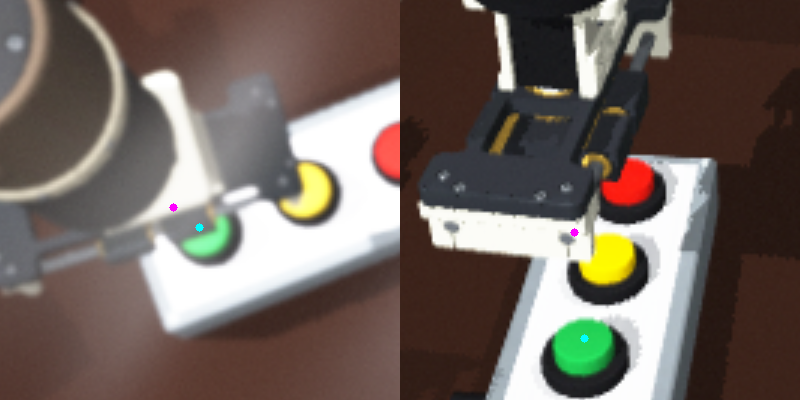

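The pink TCP mark is hidden behind the overhanging gripper body, and the tip is right above green in xy. Now descending.

Request:
{"name": "move_arm", "arguments": {
  "targets": [
    [[0, 0.1, 2.5], [0, 0, 0]],
    [[0, 0.1, 5], [0, 0, 0]],
    [[0, 0.1, 6.6], [0, 0, 0]],
    [[0, 0.1, 6.6], [0, 0, 0]],
    [[0, 0.1, 6.6], [0, 0, 0]]
  ]
}}

```text
time_s: 4.32
tcp_pos: [0.5601, 0.2105, 0.0898]
eef_rot: [180.0, 0.1, -161.9]
contact_force: [0.1, 0.6, 0.2]
gripper_width: 0.0001
gripper_force: 0.0
```

Request:
{"name": "move_arm", "arguments": {
  "targets": [
    [[0, 0, 1.2], [0, 0, 0]],
    [[0, 0, 1.6], [0, 0, 0]],
    [[0, 0, 2.0], [0, 0, 0]],
    [[0, 0, 2.4], [0, 0, 0]],
    [[0, 0, 2.4], [0, 0, 0]]
  ]
}}

```text
time_s: 4.95
tcp_pos: [0.5595, 0.2103, 0.0665]
eef_rot: [-180.0, 0.1, -161.9]
contact_force: [-8.1, -1.1, 19.2]
gripper_width: 0.0006
gripper_force: 9.7
```

Fully down since about 4.7 s. I'll hold until about 8.7 s.

Request:
{"name": "move_arm", "arguments": {
  "targets": [
    [[0, 0, 0], [0, 0, 0]],
    [[0, 0, 0], [0, 0, 0]],
    [[0, 0, 0], [0, 0, 0]],
    [[0, 0, 0], [0, 0, 0]],
    [[0, 0, 0], [0, 0, 0]]
  ]
}}

```text
time_s: 5.58
tcp_pos: [0.5595, 0.2103, 0.0666]
eef_rot: [-180.0, 0.1, -161.9]
contact_force: [-8.1, 0.1, 19.3]
gripper_width: 0.0004
gripper_force: 9.4
```

Request:
{"name": "move_arm", "arguments": {
  "targets": [
    [[0, 0, 0], [0, 0, 0]],
    [[0, 0, 0], [0, 0, 0]],
    [[0, 0, 0], [0, 0, 0]],
    [[0, 0, 0], [0, 0, 0]],
    [[0, 0, 0], [0, 0, 0]]
  ]
}}

```text
time_s: 6.2
tcp_pos: [0.5595, 0.2103, 0.0666]
eef_rot: [-180.0, 0.1, -161.9]
contact_force: [-7.6, -0.9, 19.3]
gripper_width: 0.0
gripper_force: 9.4
```

Request:
{"name": "move_arm", "arguments": {
  "targets": [
    [[0, 0, 0], [0, 0, 0]],
    [[0, 0, 0], [0, 0, 0]],
    [[0, 0, 0], [0, 0, 0]],
    [[0, 0, 0], [0, 0, 0]],
    [[0, 0, 0], [0, 0, 0]]
  ]
}}

```text
time_s: 6.82
tcp_pos: [0.5595, 0.2103, 0.0666]
eef_rot: [-180.0, 0.1, -161.9]
contact_force: [-6.9, -0.2, 18.6]
gripper_width: 0.0002
gripper_force: 9.4
```

Request:
{"name": "move_arm", "arguments": {
  "targets": [
    [[0, 0, 0], [0, 0, 0]],
    [[0, 0, 0], [0, 0, 0]],
    [[0, 0, 0], [0, 0, 0]],
    [[0, 0, 0], [0, 0, 0]],
    [[0, 0, 0], [0, 0, 0]]
  ]
}}

```text
time_s: 7.45
tcp_pos: [0.5595, 0.2103, 0.0666]
eef_rot: [-180.0, 0.1, -161.9]
contact_force: [-6.9, -0.8, 18.8]
gripper_width: 0.0006
gripper_force: 9.4
```

Request:
{"name": "move_arm", "arguments": {
  "targets": [
    [[0, 0, 0], [0, 0, 0]],
    [[0, 0, 0], [0, 0, 0]],
    [[0, 0, 0], [0, 0, 0]],
    [[0, 0, 0], [0, 0, 0]],
    [[0, 0, 0], [0, 0, 0]]
  ]
}}

```text
time_s: 8.07
tcp_pos: [0.5595, 0.2103, 0.0666]
eef_rot: [-180.0, 0.1, -161.9]
contact_force: [-7.4, 0.4, 19.6]
gripper_width: 0.0005
gripper_force: 9.4
```

```bash
python3 - <<'E'
from h import *
b=viewer.capture("side"); a=cv2.imread("pics/side0.png")
cv2.imwrite("pics/m4.png",cv2.resize(np.hstack([a[60:250,310:440],b["image"][60:250,310:440]]),None,fx=2.5,fy=2.5))
print(r.get_state()["time_s"])
E
```

```text
8.125
```

View pics/m4.png

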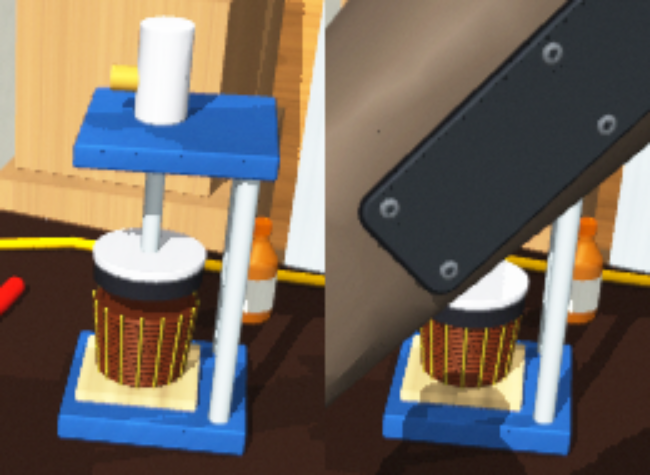

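The platen has come down onto the basket: its rim moved from about row 285 to about row 315 in the crop. I'll hold another 0.6 s, then lift.

Request:
{"name": "move_arm", "arguments": {
  "targets": [
    [[0, 0, 0], [0, 0, 0]],
    [[0, 0, 0], [0, 0, 0]],
    [[0, 0, 0], [0, 0, 0]],
    [[0, 0, 0], [0, 0, 0]],
    [[0, 0, 0], [0, 0, 0]]
  ]
}}

```text
time_s: 8.75
tcp_pos: [0.5595, 0.2103, 0.0666]
eef_rot: [-180.0, 0.1, -161.9]
contact_force: [-6.8, -1.0, 19.8]
gripper_width: 0.0005
gripper_force: 9.4
```

Request:
{"name": "move_arm", "arguments": {
  "targets": [
    [[0, 0, -2], [0, 0, 0]],
    [[0, 0, -5], [0, 0, 0]],
    [[0, 0, -8], [0, 0, 0]],
    [[0, 0, -10], [0, 0, 0]],
    [[0, 0, -10], [0, 0, 0]]
  ]
}}

```text
time_s: 9.38
tcp_pos: [0.5601, 0.2106, 0.166]
eef_rot: [180.0, 0.2, -161.9]
contact_force: [-0.3, -0.1, -0.5]
gripper_width: 0.0004
gripper_force: 0.0
```

Request:
{"name": "move_arm", "arguments": {
  "targets": [
    [[0, 0, 0], [0, 0, 0]],
    [[0, 0, 0], [0, 0, 0]],
    [[0, 0, 0], [0, 0, 0]],
    [[0, 0, 0], [0, 0, 0]]
  ]
}}

```text
time_s: 9.88
tcp_pos: [0.5593, 0.2101, 0.1641]
eef_rot: [-180.0, -0.0, -161.9]
contact_force: [0.6, 0.4, -0.1]
gripper_width: 0.0004
gripper_force: 0.0
```

```bash
python3 -c "
from h import *
print(r.get_state()['contact_force'], r.close_job())"
```

```text
the job is handed in; nothing more can be done
[ 0.57449455  0.35302166 -0.1064105 ] None
```

I held the green inch button fully down for about 4 s and let it go, never went near the red or yellow buttons, lifted the arm clear, and handed the job in at about 10 s; no verdict came back.

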